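# Stack a vial block, spacer and hold-down plate in the shaker cradle

### The arm

A 6-joint arm with a two-finger parallel gripper is mounted at the origin on the work surface. World frame = base frame: x ahead of the robot, y to its left, z up, the work surface at z = 0. Lengths are in m, angles in rad, forces in N, time in s.
With the tool pointing down it reaches from about 0.3 to 0.875 m from the base axis. Payload 6.4 kg.
Tool frame: the origin (TCP) lies midway between the tips of the shut fingers; the grasp point (between the pads) lies 19 mm behind it (arm.tcp_to_grasp is the y of the grasp point in the tool frame, in m); y points along the fingers, z is the direction in which the jaws open and shut, and the axes are right-handed (so a half turn about y gives the same grasp; the last joint's range is limited). The gripper opens to 88 mm and grips with 3 to 60 N. Pads are 18 mm wide; open, the fingers measure 123 mm over their backs; the gripper's body (75 mm by 187 mm) begins 45 mm behind the grasp point.
Start: joints at [-1.386, 0.181, 1.607, -0, 1.354, -0.206], TCP at [0.219, -0.532, 0.239] pointing down, gripper open.
Joint ranges: [-2.99, 2.99], [-0.89, 2.07], [0.3, 2.58], [-1.14, 4.28], [0, 2.63], [-3.12, 3.12]. Speed limits (rad/s): [2.57, 2.57, 3.01, 3.14, 3.14, 3.14].

### API

Orientations are given as a unit quaternion [x, y, z, w].
In Python, from cell import arm, optics gives the robot as it stands.
- The arm moves only by the tool jog_arm, never from a script. Its argument "targets" is a list of rows, each an object of numbers: "ax", "ay", "az": the turn, a rotation vector about the tool's x, y, z in degrees; "dx", "dy", "dz": the shift along the tool's x, y, z in mm; "fingers": the finger opening in mm, from 0 to 88.1. A call has 1 to 5 rows; each row is the pose to reach, as a shift and turn from the pose commanded when the call began, along the tool's axes at that moment; what a row does not reach only later rows make up. A row lasts 1/8 s, in which the tool goes at most 62.5 mm and 10.7 degrees, less where a joint would pass 70% of its speed; a pose out of reach is approached as far as the arm can. A call with a gripper value outside its range is refused whole. The fingers move at their own pace and stop on an object; "newtons" is the grip in N (left out, the last holds). Time passes only in rows, so rows that repeat a pose let the fingers close. It gives the time, the measured TCP pose, the force and the opening at its end, in the units of the state.
- arm.sense(): the state, without advancing time (a new reading comes with each control period).
- optics.read_camera(name): name is "scene" or "top" or "wrist"; returns (picture, depth): 400x640x3 uint8, red, green, blue; 400x640 float32, m along the optical axis (not along the pixel's ray), 0 where there is no reading.
- optics.calibration(name): a dict with "intrinsics" (3x3 intrinsics, pixels), "R" (3x3) and "t" (3): a world point X has camera coordinates R X + t. Camera axes: x right, y down, z forward; pixel columns grow to the right and rows downward; lengths in m; the calibration is good to about 2 mm. A picture is of the moment at which its call begins: read the wrist's pose just before it. calibration takes no time and is no camera call; for the wrist camera it gives the pose at the moment of the call.
- arm.job_done(): hands the job in, once; it reports no verdict.
The state is a dict: "time": time; "joints": joint angles; "qd": joint speeds; "joint_efforts": joint torques, N m; "ee_pos": TCP position; "orientation": TCP orientation; "contact_force": force on the tool from outside, world axes, zero at the start; "torque": the same for the moment, N m; "gripper_width": finger opening in m.
Only numpy, scipy, OpenCV 4.12 (cv2) and the standard library are available. Lean on these libraries where they do the work, as an engineer would, in place of code of your own. Each camera call takes 0.05 s, during which the arm holds its last target. There are 200 camera calls.

### The job

Load the shaker cradle: set the vial block squarely down in the pocket between the four corner guides, then lay the open spacer frame on the block around the vial caps, then take the hold-down plate from its sloping stand and lay it flat on the frame, also between the guides, rib upwards. Set each part down rather than dropping it into the cradle, never tip the vial block over, and leave the beaker, the jar and the vial tray where they stand.

Things in the scene. Friction and masses are not known exactly. Their poses are not given: they have to be found in the camera images.
- cradle: Fixed carrier on the bench, left or right of the robot: grey base 170 x 120 x 10 mm with four L-shaped steel corner guides bounding a pocket 127 (x) x 67 mm (y). Guides rise 58 mm above the pocket floor, then flare out up to 68 mm; they cover 20 mm at each end of the long sides, so the middle 87 mm is open for fingers. Origin: centre of underside, z up.
- pocket (a point): Centre of the pocket floor (10 mm above the bench), x along the pocket's long side, z up.
- stand: Fixed wooden sloping stand, 130 x 80 mm in plan, on the other side from the cradle. Its board rises towards the stand's -x (towards the robot) at 30 degrees, so that it faces away from the robot: 30 mm high at the low end, 100 mm at the high end, with a lip 10 mm proud at the low end. Origin: centre of underside, z up.
- vial_block: Loose aluminium block 120 (x) x 60 (y) x 36 mm (z) standing on the bench, with two rows of four black-capped vials; caps 14 mm across stand 10 mm above the block, at y = +-9 mm and x = +-12 and +-36 mm. About 0.55 kg. Origin: centre of underside, z up.
- spacer_frame: Loose open rectangular frame of white plastic lying on the bench, 120 (x) x 60 (y) x 16 mm (z) outside, rails 7 mm wide, window 106 x 46 mm. About 0.1 kg. It is the same either way up. Origin: centre of the underside, z up.
- hold_plate: Loose steel plate 120 (x) x 60 (y) x 10 mm (z) with a grip rib along its middle on top, 70 mm long (x), 14 mm wide (y), 30 mm high. About 0.4 kg. It starts on the stand, tilted 30 degrees about its y with its +x end against the low lip. Origin: centre of the plate's underside, z its upward normal.
- rib (a point): Point inside the grip rib of the hold-down plate, 33 mm above the plate's underside (7 mm below the rib's top), with the plate's axes.
- beaker: Glass beaker, 70 mm wide, 85 mm high, beyond the work; leave alone. Origin: centre of the underside.
- jar: Amber glass jar with black cap, 60 mm wide, 100 mm high; leave alone. Origin: centre of the underside.
- vial_tray: White plastic vial tray, 80 x 150 x 45 mm with a few black caps showing; leave alone. Origin: centre of the underside.
There are look-alikes about, which are no part of the job. Of the things shaped like the spacer_frame, the white one is meant.

How it is judged:
On the way, in this order (a step that is already met when the one before it is completed fails the run):
1. the vial block sits squarely on the pocket floor (horizontal distance between vial_block and pocket below 0.007 m and z of vial_block in the frame of pocket between -0.004 and 0.004 m and angle between the x axis of vial_block and the x axis of pocket, either way round below 0.1 rad and angle between vial_block's own z axis and vertical below 0.06 rad), for 0.2 s.
2. the spacer frame lies squarely on the block in the pocket (all of step 1 and horizontal distance between spacer_frame and pocket below 0.007 m and angle between the x axis of spacer_frame and the x axis of pocket, either way round below 0.1 rad and angle between the z axis of spacer_frame and the z axis of pocket, either way round below 0.06 rad and ((z of spacer_frame in the frame of pocket between 0.032 and 0.04 m and angle between spacer_frame's own z axis and vertical below 1.57 rad) or (z of spacer_frame in the frame of pocket between 0.048 and 0.056 m and angle between spacer_frame's own z axis and vertical above 1.57 rad))), for 0.2 s.
3. the hold-down plate lies flat on the frame in the pocket (all of step 2 and horizontal distance between hold_plate and pocket below 0.007 m and z of hold_plate in the frame of pocket between 0.048 and 0.056 m and angle between the x axis of hold_plate and the x axis of pocket, either way round below 0.1 rad and angle between hold_plate's own z axis and vertical below 0.06 rad), for 0.2 s.
At the end, for the whole second after the job is handed in: Vial block on the pocket floor, spacer frame on the block, hold-down plate rib-up on the frame: each centred in the pocket within 7 mm, within 4 mm of its proper height, level within 0.06 rad and its long side along the pocket's within 0.1 rad; all released and at rest (all of step 3 and linear speed of each of vial_block, spacer_frame, hold_plate below 0.02 m/s); the robot touches nothing.
It fails at once if a part is dropped into the cradle (falls free of the fingers faster than 0.5 m/s, about 13 mm) ((horizontal distance between vial_block and pocket below 0.06 m and linear speed of vial_block above 0.5 m/s and contact force between the fingers and vial_block below 0.1 N) or (horizontal distance between spacer_frame and pocket below 0.06 m and linear speed of spacer_frame above 0.5 m/s and contact force between the fingers and spacer_frame below 0.1 N) or (horizontal distance between hold_plate and pocket below 0.06 m and linear speed of hold_plate above 0.5 m/s and contact force between the fingers and hold_plate below 0.1 N)).
It fails at once if the vial block is tipped over (more than 0.8 rad) (angle between vial_block's own z axis and vertical above 0.8 rad).
It fails at once if the beaker, jar or vial tray is moved more than 30 mm (distance of any of beaker, jar, vial_tray from where it was at the start of the episode above 0.03 m).
It also fails if it takes over 72 s, if anything falls off the work surface, if the arm or the gripper's body presses on something with over 40 N, if the wrist force passes 120 N, or if a joint passes its speed limit or range.

## Working session

There is one attempt and no reset: what is moved stays moved. The work goes in short steps, Python scripts to look and compute and a tool call to move; the robot and the scene stay as the last step left them, time stands still between calls to the robot, and variables do not carry over. Pictures are saved under pics/ and viewed, about 8 in all and at most 12, crops included, and the job is handed in when it is done.

Besides the shell and the picture viewer there is one more tool, called after "Call:" as name(argument=value, ...), one argument or row to a line, values as JSON. jog_arm: Moves the arm, as the interface text tells. Its arguments: {"type":"object","properties":{"targets":{"type":"array"},"newtons":{"type":"number"}},"required":["targets"]}

```bash
mkdir -p pics; ls
cat > h.py <<'E'
import numpy as np, cv2
from cell import arm, optics
from scipy.spatial.transform import Rotation as Ro
def shot(n):
    c=optics.calibration(n); p,d=optics.read_camera(n); return p,d,c
def cloud(d,c):
    K=np.array(c["intrinsics"]);v,u=np.indices(d.shape)
    P=np.stack([(u-K[0,2])/K[0,0]*d,(v-K[1,2])/K[1,1]*d,d],-1)
    W=(P-np.array(c["t"]))@np.array(c["R"]); W[d<=0]=np.nan; return W
def save(p,f): cv2.imwrite(f,cv2.cvtColor(p,cv2.COLOR_RGB2BGR))
E
python3 - <<'E'
from h import *
s=arm.sense();print(s)
for n in("top","scene"):
    p,d,c=shot(n);save(p,f"pics/{n}0.png");np.savez(f"{n}0.npz",p=p,W=cloud(d,c))
    print(n,np.array(c["R"]).round(2).tolist(),np.array(c["t"]).round(2))
E
```

```text
pics
{'time': 0.0, 'joints': array([-1.38631844e+00,  1.81503857e-01,  1.60797729e+00, -2.10839177e-05,
        1.35382343e+00, -2.06304985e-01]), 'qd': array([-0.0006987 ,  0.00101379, -0.00076145, -0.00059895,  0.00116279,
       -0.00108525]), 'joint_efforts': array([ 1.50234831e-03, -4.33859217e+01, -3.41845143e+01,  7.04075885e-02,
        3.85309593e-02, -1.28008155e-04]), 'ee_pos': array([ 0.21893272, -0.53111572,  0.2378459 ]), 'orientation': array([-0.13728736,  0.69425651, -0.69304591,  0.13728602]), 'contact_force': array([-0.7550786 , -0.30433258, -0.61042233]), 'torque': array([ 0.03211771, -0.01969068,  0.03318292]), 'gripper_width': 0.08803179263402836}
top [[-0.02, -1.0, -0.0], [-0.99, 0.02, -0.1], [0.1, 0.0, -1.0]] [0.02 0.64 0.91]
scene [[0.07, 1.0, -0.01], [0.74, -0.06, -0.67], [-0.67, 0.04, -0.74]] [-0.06 -0.37  1.52]
```

View pics/top0.png

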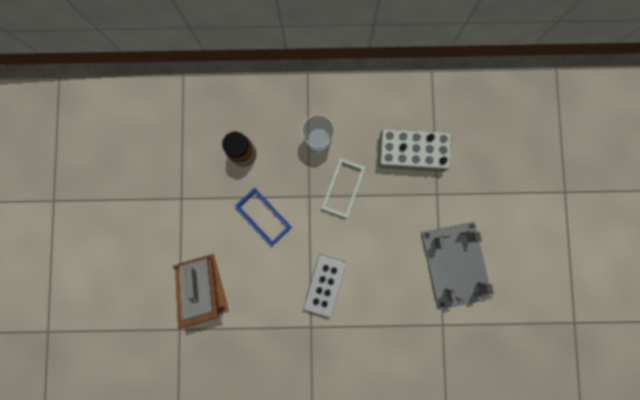

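View pics/scene0.png

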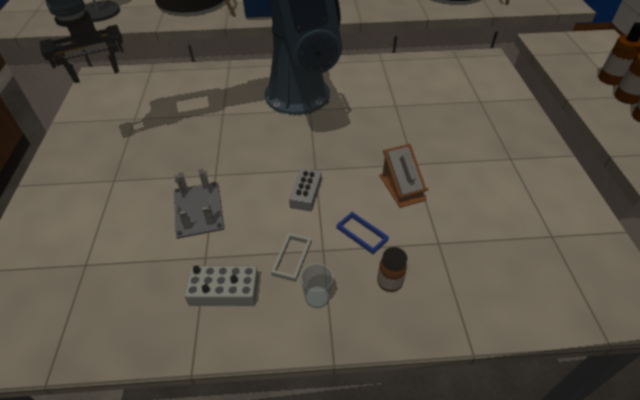

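Top view: the vial block is at (325,286), the cradle at (457,265) and the stand with plate at (198,290). The two frame candidates are white at (343,188) and blue at (263,217); white fits the description. The beaker is at (318,135), the jar at (238,147) and the tray at (415,149).

Run:
```python
from h import *
z=np.load("top0.npz");W=z["W"];p=z["p"]
def reg(name,c,h,zlo,zhi):
    u,v=c;S=W[v-h:v+h,u-h:u+h].reshape(-1,3);m=(S[:,2]>zlo)&(S[:,2]<zhi);S=S[m]
    r=cv2.minAreaRect(S[:,:2].astype(np.float32)*1000)
    print(name,m.sum(),np.median(S,0).round(4),"rect",np.round(r[0],1),np.round(r[1],1),round(r[2],1));return S
reg("bench",(320,240),15,-.05,.05)
reg("block",(325,286),38,.02,.06)
reg("block_low",(325,286),38,.028,.042)
reg("frame",(343,188),36,.008,.03)
reg("base",(457,265),50,.004,.016)
reg("guides",(457,265),50,.03,.1)
S=reg("stand",(200,290),45,.02,.2)
S=reg("plate",(200,290),45,.05,.2)
a=cv2.resize(p[110:330,170:500],None,fx=2.4,fy=2.4,interpolation=cv2.INTER_CUBIC);save(a,"pics/crop.png")
```

```text
bench 898 [5.635e-01 1.440e-02 1.000e-04] rect [564.2  15.1] [64.3 64.1] 89.0
block 1644 [0.4671 0.0047 0.0366] rect [467.1   4.6] [ 60.  119.7] 72.8
block_low 1361 [0.4661 0.0047 0.0362] rect [467.1   4.6] [ 60.  119.7] 72.8
frame 510 [ 0.6783 -0.0416  0.016 ] rect [685.8 -16.2] [110.8 120.5] 68.8
base 3771 [ 0.5035 -0.2793  0.0101] rect [ 503.6 -281.9] [206.  221.2] 2.4
guides 627 [ 0.4623 -0.3055  0.0693] rect [ 503.1 -282.2] [145.2  86.5] 10.1
stand 2566 [0.462  0.2626 0.0841] rect [464.1 269.4] [126.1  81.4] 15.3
plate 2188 [0.4536 0.2615 0.0891] rect [458.9 267.9] [115.6  81.2] 14.9
```

View pics/crop.png

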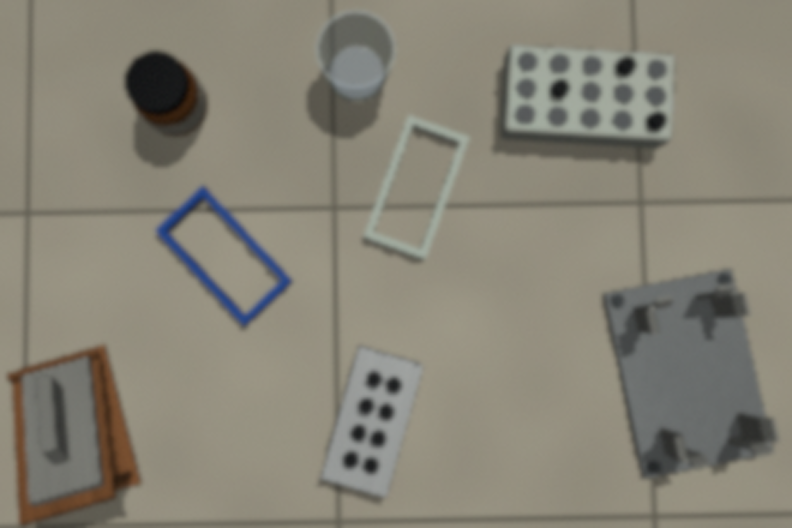

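White frame confirmed at crop (417,188) and the blue one rejected. The block is 60.0x119.7 mm at 0.036 m height, which matches its given size. Next I write a helper for the moves and refine the frame measurement.

```bash
cat >> h.py <<'E'
def Rt(yaw,tilt=0):
    """tool axes for part with long-side yaw (deg): y=-part z, z=part y (or flipped); tilt about part y"""
    B=(Ro.from_euler("z",yaw,degrees=True)*Ro.from_euler("y",tilt,degrees=True)).as_matrix()
    o=[]
    for s in(1,-1):
        y=-B[:,2];zz=s*B[:,1];o.append(np.c_[np.cross(y,zz),y,zz])
    return o
def delta(pos,yaw,tilt=0,p0=None,R0=None,flip=None):
    s=arm.sense();p0=s["ee_pos"] if p0 is None else p0
    R0=Ro.from_quat(s["orientation"]).as_matrix() if R0 is None else R0
    R=Rt(yaw,tilt);rv=[Ro.from_matrix(R0.T@r).as_rotvec(degrees=True) for r in R]
    i=int(np.argmin([np.linalg.norm(r) for r in rv])) if flip is None else flip
    d=R0.T@(np.array(pos)-p0)*1000
    print("d",d.round(1),"a",rv[i].round(2),"flip",i,"t",round(s["time"],2));return R[i]
E
python3 - <<'E'
from h import *
s=arm.sense();R0=Ro.from_quat(s["orientation"]).as_matrix();print(R0.round(3).tolist())
c=optics.calibration("wrist");R=np.array(c["R"]);t=np.array(c["t"]);cp=-R.T@t
print("cam in tool mm",(R0.T@(cp-s["ee_pos"])*1000).round(1),"axis in tool",(R0.T@R[2]).round(3),"right",(R0.T@R[0]).round(3),np.array(c["intrinsics"])[0])
Rn=delta([.503,-.282,.26],10.1)
print("from there to block"); delta([.467,.0046,.2],-17.2,p0=np.array([.503,-.282,.26]),R0=Rn)
delta([.467,.0046,.2],-17.2,p0=np.array([.503,-.282,.26]),R0=Rn,flip=0);delta([.467,.0046,.2],-17.2,p0=np.array([.503,-.282,.26]),R0=Rn,flip=1)
z=np.load("top0.npz");W=z["W"];p=z["p"].astype(int)
S=W[150:222,318:370].reshape(-1,3);C=p[150:222,318:370].reshape(-1,3)
m=(S[:,2]>.009)&(S[:,2]<.024)&(C[:,1]>130)
q=S[m]; r=cv2.minAreaRect(q[:,:2].astype(np.float32)*1000);print(m.sum(),r,C[m].mean(0))
E
```

```text
[[-0.925, -0.0, 0.381], [-0.381, 0.001, -0.925], [-0.0, -1.0, -0.001]]
cam in tool mm [ -69.5 -144.7    0.3] axis in tool [0.271 0.963 0.   ] right [ 0.001 -0.     1.   ] [313.50748625   0.         318.32638446]
d [-357.5  -21.8 -122.2] a [ 9.000e-02  1.229e+01 -1.000e-02] flip 1 t 0.1
from there to block
d [ -14.8   60.  -288.5] a [ 0.  27.3  0. ] flip 1 t 0.1
d [ -14.8   60.  -288.5] a [  -0.  -152.7   -0. ] flip 0 t 0.1
d [ -14.8   60.  -288.5] a [ 0.  27.3  0. ] flip 1 t 0.1
481 ((676.742919921875, -39.96479415893555), (59.84432601928711, 120.130126953125), 68.799560546875) [152.98960499 159.79002079 147.68399168]
```

Call:
jog_arm(
  targets=[
    {"dx":-30,"dz":-10,"ay":2},
    {"dx":-80,"dz":-27,"ay":5},
    {"dx":-135,"dz":-46,"ay":8},
    {"dx":-190,"dz":-65,"ay":11},
    {"dx":-235,"dz":-80,"ay":12.3},
  ],
)

```text
invalid input at $.targets[0]: expected keys ax, ay, az, dx, dy, dz, fingers
```

Run:
```python
from h import *
delta([.503,-.282,.26],10.1)
```

```text
d [-357.5  -21.8 -122.2] a [ 9.000e-02  1.229e+01 -1.000e-02] flip 1 t 0.1
```

Call:
jog_arm(
  targets=[
    {"dx":-30,"dy":0,"dz":-10,"ax":0,"ay":2,"az":0,"fingers":88},
    {"dx":-80,"dy":0,"dz":-27,"ax":0,"ay":5,"az":0,"fingers":88},
    {"dx":-135,"dy":-5,"dz":-46,"ax":0,"ay":8,"az":0,"fingers":88},
    {"dx":-190,"dy":-10,"dz":-65,"ax":0,"ay":11,"az":0,"fingers":88},
    {"dx":-245,"dy":-15,"dz":-84,"ax":0,"ay":12.3,"az":0,"fingers":88},
  ],
)

```text
time: 0.72
ee_pos: [0.4146, -0.3591, 0.2536]
orientation: [-0.062, 0.705, -0.704, 0.062]
contact_force: [0.1, -0.9, -0.4]
gripper_width: 0.0877
```

Run:
```python
from h import *
delta([.503,-.282,.26],10.1)
```

```text
d [-100.5   -6.4  -60.6] a [ 0.02 -0.09  0.01] flip 1 t 0.72
```

Call:
jog_arm(
  targets=[
    {"dx":-45,"dy":-3,"dz":-27,"ax":0,"ay":0,"az":0,"fingers":88},
    {"dx":-85,"dy":-6,"dz":-50,"ax":0,"ay":0,"az":0,"fingers":88},
    {"dx":-100,"dy":-6,"dz":-60,"ax":0,"ay":0,"az":0,"fingers":88},
    {"dx":-100,"dy":-6,"dz":-60,"ax":0,"ay":0,"az":0,"fingers":88},
  ],
)

```text
time: 1.23
ee_pos: [0.5015, -0.2835, 0.2592]
orientation: [-0.063, 0.704, -0.704, 0.062]
contact_force: [0.4, -0.4, 0.9]
gripper_width: 0.0881
```

Run:
```python
from h import *
p,d,c=shot("wrist");save(p,"pics/w1.png");W=cloud(d,c);np.savez("w1.npz",p=p,W=W)
print(arm.sense()["ee_pos"].round(4))
m=(np.abs(W[...,0]-.503)<.13)&(np.abs(W[...,1]+.282)<.1)
for lo,hi in((-.005,.005),(.006,.014),(.06,.085)):
    q=W[m&(W[...,2]>lo)&(W[...,2]<hi)];print(lo,len(q),np.median(q,0).round(4),cv2.minAreaRect(q[:,:2].astype(np.float32)*1000))
```

```text
[ 0.5009 -0.2843  0.2592]
-0.005 17913 [ 0.5395 -0.2773 -0.0012] ((502.99609375, -282.0008239746094), (199.99191284179688, 259.97857666015625), 89.99910736083984)
0.006 10807 [ 0.5104 -0.2816  0.0088] ((503.5334167480469, -282.3447570800781), (169.6446533203125, 120.03564453125), 10.089242935180664)
0.06 1410 [ 0.5418 -0.2892  0.074 ] ((503.1121826171875, -282.3620300292969), (145.61143493652344, 85.34789276123047), 9.890481948852539)
```

View pics/w1.png

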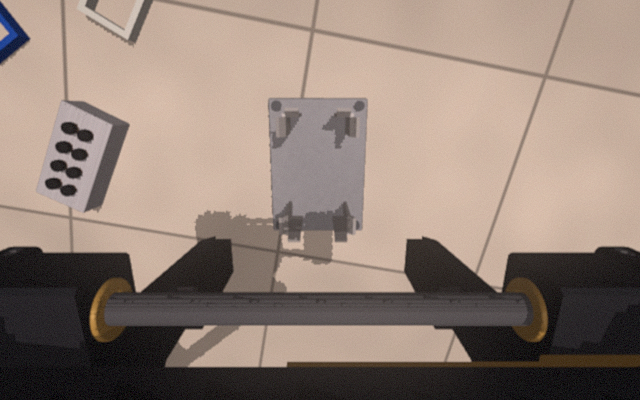

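The wrist view shows the cradle at (318,165). Its base measures 169.6x120.0 mm and its centre agrees with the top camera to 0.5 mm, so the pocket is at (0.5034, -0.2823) with yaw 10.0°. Next, the block.

Call:
jog_arm(
  targets=[
    {"dx":-2,"dy":5,"dz":-45,"ax":0,"ay":5,"az":0,"fingers":88},
    {"dx":-5,"dy":20,"dz":-105,"ax":0,"ay":11,"az":0,"fingers":88},
    {"dx":-8,"dy":35,"dz":-165,"ax":0,"ay":17,"az":0,"fingers":88},
    {"dx":-12,"dy":50,"dz":-225,"ax":0,"ay":23,"az":0,"fingers":88},
    {"dx":-15,"dy":60,"dz":-270,"ax":0,"ay":27,"az":0,"fingers":88},
  ],
)

```text
time: 1.9
ee_pos: [0.4676, -0.0152, 0.1989]
orientation: [-0.105, -0.699, 0.699, 0.106]
contact_force: [-0.1, 0.1, -0.4]
gripper_width: 0.088
```

Call:
jog_arm(
  targets=[
    {"dx":0,"dy":0,"dz":-16,"ax":0,"ay":0,"az":0,"fingers":88},
    {"dx":0,"dy":0,"dz":-18,"ax":0,"ay":0,"az":0,"fingers":88},
  ],
)

```text
time: 2.15
ee_pos: [0.4749, 0.0007, 0.2002]
orientation: [-0.104, -0.699, 0.7, 0.103]
contact_force: [0.4, 0.3, 0.0]
gripper_width: 0.0878
```

```bash
cat >> h.py <<'E'
def meas(c,lo,hi,h=.075,cam="wrist",off=0):
    p,d,k=shot(cam);W=cloud(d,k)
    m=(np.hypot(W[...,0]-c[0],W[...,1]-c[1])<h)&(W[...,2]>lo)&(W[...,2]<hi)
    q=W[m];r=cv2.minAreaRect(q[:,:2].astype(np.float32)*1000);L=r[2] if r[1][0]>r[1][1] else r[2]-90
    print(cam,len(q),"c",np.round(r[0],1),"size",np.round(r[1],1),"yaw",round((L+90)%180-90,2),"z",np.median(q[:,2]).round(4));return p,W,q
E
python3 - <<'E'
from h import *
meas((.467,.005),.025,.05)
print(arm.sense()["ee_pos"].round(4))
delta([.467,.0046,.010],-17.2)
E
```

```text
wrist 6720 c [467.   5.] size [ 60.2 120.2] yaw -17.12 z 0.0349
[4.750e-01 3.000e-04 2.003e-01]
d [  9.2 190.3  -1.8] a [-0.03  0.3  -0.08] flip 1 t 2.2
```

Call:
jog_arm(
  targets=[
    {"dx":9.2,"dy":35,"dz":-1.8,"ax":0,"ay":0.3,"az":0,"fingers":88},
    {"dx":9.2,"dy":90,"dz":-1.8,"ax":0,"ay":0.3,"az":0,"fingers":88},
    {"dx":9.2,"dy":140,"dz":-1.8,"ax":0,"ay":0.3,"az":0,"fingers":88},
    {"dx":9.2,"dy":175,"dz":-1.8,"ax":0,"ay":0.3,"az":0,"fingers":88},
    {"dx":9.2,"dy":190,"dz":-1.8,"ax":0,"ay":0.3,"az":0,"fingers":88},
  ],
)

```text
time: 2.82
ee_pos: [0.4653, 0.0045, 0.0081]
orientation: [-0.105, -0.699, 0.699, 0.107]
contact_force: [0.4, 0.1, 0.1]
gripper_width: 0.0881
```

Call:
jog_arm(
  targets=[
    {"dx":0,"dy":0,"dz":0,"ax":0,"ay":0,"az":0,"fingers":70},
    {"dx":0,"dy":0,"dz":0,"ax":0,"ay":0,"az":0,"fingers":50},
    {"dx":0,"dy":0,"dz":0,"ax":0,"ay":0,"az":0,"fingers":50},
    {"dx":0,"dy":0,"dz":0,"ax":0,"ay":0,"az":0,"fingers":50},
    {"dx":0,"dy":0,"dz":0,"ax":0,"ay":0,"az":0,"fingers":50},
  ],
  newtons=40,
)

```text
time: 3.45
ee_pos: [0.4672, 0.0055, 0.0111]
orientation: [-0.107, -0.699, 0.699, 0.105]
contact_force: [-0.7, -3.1, 7.3]
gripper_width: 0.0594
```

Run:
```python
from h import *
s=arm.sense();print(s["ee_pos"].round(4),s["gripper_width"],s["contact_force"].round(1))
Rn=delta([.467,.0046,.18],-17.2)
print("to pocket");R=delta([.5034,-.2823,.18],10,p0=s["ee_pos"]+[0,0,.17])
```

```text
[0.4672 0.0055 0.0111] 0.05942511518522817 [-0.7 -3.1  7.3]
d [  -0.5 -168.9    1. ] a [-0.01  0.01 -0.17] flip 1 t 3.45
to pocket
d [-119.6    1.6  264.3] a [ -0.05 -27.19  -0.16] flip 1 t 3.45
```

Call:
jog_arm(
  targets=[
    {"dx":0,"dy":-15,"dz":0,"ax":0,"ay":0,"az":0,"fingers":50},
    {"dx":0,"dy":-50,"dz":0,"ax":0,"ay":0,"az":0,"fingers":50},
    {"dx":0,"dy":-90,"dz":0,"ax":0,"ay":0,"az":0,"fingers":50},
    {"dx":0,"dy":-115,"dz":0,"ax":0,"ay":0,"az":0,"fingers":50},
    {"dx":0,"dy":-120,"dz":0,"ax":0,"ay":0,"az":0,"fingers":50},
  ],
)

```text
time: 4.08
ee_pos: [0.4666, 0.0061, 0.1316]
orientation: [-0.107, -0.699, 0.699, 0.105]
contact_force: [0.5, 0.0, -7.4]
gripper_width: 0.0592
```

Call:
jog_arm(
  targets=[
    {"dx":-15,"dy":0,"dz":33,"ax":0,"ay":-4,"az":0,"fingers":50},
    {"dx":-37,"dy":0,"dz":83,"ax":0,"ay":-10,"az":0,"fingers":50},
    {"dx":-61,"dy":0,"dz":135,"ax":0,"ay":-16,"az":0,"fingers":50},
    {"dx":-85,"dy":0,"dz":188,"ax":0,"ay":-22,"az":0,"fingers":50},
    {"dx":-106,"dy":0,"dz":236,"ax":0,"ay":-27,"az":0,"fingers":50},
  ],
)

```text
time: 4.7
ee_pos: [0.4963, -0.252, 0.128]
orientation: [-0.062, 0.705, -0.704, 0.061]
contact_force: [0.8, -0.6, -6.0]
gripper_width: 0.0599
```

Call:
jog_arm(
  targets=[
    {"dx":0,"dy":0,"dz":25,"ax":0,"ay":0,"az":0,"fingers":50},
    {"dx":0,"dy":0,"dz":30,"ax":0,"ay":0,"az":0,"fingers":50},
    {"dx":0,"dy":0,"dz":30,"ax":0,"ay":0,"az":0,"fingers":50},
  ],
)

```text
time: 5.08
ee_pos: [0.5016, -0.2792, 0.1283]
orientation: [-0.061, 0.705, -0.704, 0.06]
contact_force: [-0.1, 0.6, -6.2]
gripper_width: 0.0596
```

Run:
```python
from h import *
s=arm.sense();print(s["ee_pos"].round(4),s["gripper_width"],s["contact_force"].round(1))
b=s["ee_pos"]
p,W,q=meas(b[:2],b[2]+.018,b[2]+.034,h=.07);save(p,"pics/w2.png")
p,W,q=meas(b[:2],b[2]+.018,b[2]+.034,h=.07,cam="top")
delta([.5034,-.2823,.09],10)
```

```text
[ 0.5016 -0.2792  0.1283] 0.059591087809654435 [-0.1  0.6 -6.2]
wrist 27990 c [ 510.1 -278. ] size [103.1  91.3] yaw 9.6 z 0.1519
top 693 c [ 501.4 -278.7] size [119.9  60.5] yaw 9.67 z 0.1534
d [-0.8 38.9  3.9] a [ 0.11 -0.15  0.07] flip 1 t 5.17
```

View pics/w2.png

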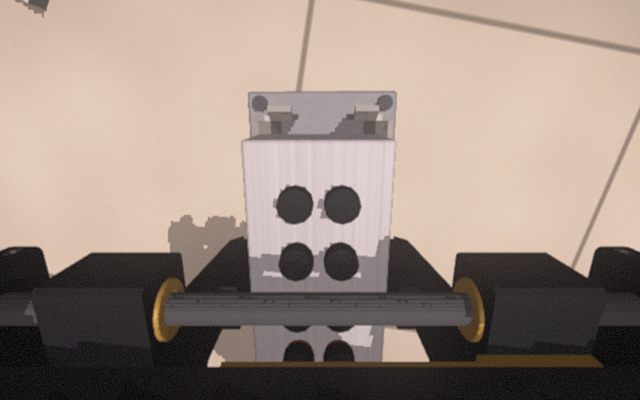

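The block hangs squarely in the fingers at (320,215), above the cradle, with 0.5 mm offset to the TCP. Now I lower it.

Call:
jog_arm(
  targets=[
    {"dx":-1,"dy":10,"dz":4.2,"ax":0,"ay":-0.2,"az":0,"fingers":50},
    {"dx":-1,"dy":30,"dz":4.2,"ax":0,"ay":-0.2,"az":0,"fingers":50},
    {"dx":-1,"dy":45,"dz":4.2,"ax":0,"ay":-0.2,"az":0,"fingers":50},
    {"dx":-1,"dy":50,"dz":4.2,"ax":0,"ay":-0.2,"az":0,"fingers":50},
    {"dx":-1,"dy":50,"dz":4.2,"ax":0,"ay":-0.2,"az":0,"fingers":50},
  ],
)

```text
time: 5.8
ee_pos: [0.5041, -0.2841, 0.0794]
orientation: [-0.062, 0.705, -0.704, 0.061]
contact_force: [0.4, -0.0, -6.0]
gripper_width: 0.0594
```

Run:
```python
from h import *
s=arm.sense();print(s["ee_pos"].round(4),s["gripper_width"],s["contact_force"].round(1),s["torque"].round(2))
b=s["ee_pos"]
delta([.5036,-.2826,.021],10)
```

```text
[ 0.5041 -0.2841  0.0794] 0.05944106028853806 [ 0.4 -0.  -6. ] [-0.01  0.01 -0.01]
d [ 0.2 58.4 -1.5] a [0.03 0.   0.03] flip 1 t 5.8
```

Call:
jog_arm(
  targets=[
    {"dx":0.2,"dy":10,"dz":-1,"ax":0,"ay":0,"az":0,"fingers":50},
    {"dx":0.2,"dy":25,"dz":-1,"ax":0,"ay":0,"az":0,"fingers":50},
    {"dx":0.2,"dy":38,"dz":-1,"ax":0,"ay":0,"az":0,"fingers":50},
    {"dx":0.2,"dy":45,"dz":-1,"ax":0,"ay":0,"az":0,"fingers":50},
    {"dx":0.2,"dy":48,"dz":-1,"ax":0,"ay":0,"az":0,"fingers":50},
  ],
)

```text
time: 6.42
ee_pos: [0.5035, -0.2832, 0.0309]
orientation: [-0.062, 0.705, -0.704, 0.061]
contact_force: [0.2, 0.0, -6.0]
gripper_width: 0.0597
```

Call:
jog_arm(
  targets=[
    {"dx":0,"dy":4,"dz":0,"ax":0,"ay":0,"az":0,"fingers":50},
    {"dx":0,"dy":7,"dz":0,"ax":0,"ay":0,"az":0,"fingers":50},
    {"dx":0,"dy":9,"dz":0,"ax":0,"ay":0,"az":0,"fingers":50},
    {"dx":0,"dy":9,"dz":0,"ax":0,"ay":0,"az":0,"fingers":50},
  ],
)

```text
time: 6.92
ee_pos: [0.5038, -0.2834, 0.0227]
orientation: [0.062, -0.704, 0.704, -0.062]
contact_force: [0.5, 0.9, -6.4]
gripper_width: 0.0597
```

Run:
```python
from h import *
s=arm.sense();print(s["ee_pos"].round(4),s["gripper_width"],s["contact_force"].round(1),s["torque"].round(2))
b=s["ee_pos"]
meas((.5034,-.2823),.04,.052,h=.066,cam="top")
delta([.5036,-.2826,.021],10)
```

```text
[ 0.5038 -0.2834  0.0227] 0.059700802211914025 [ 0.5  0.9 -6.4] [0.01 0.07 0.02]
top 478 c [ 503.4 -280.5] size [118.7  72.5] yaw 10.01 z 0.0475
d [ 0.1  1.8 -0.8] a [-0.   -0.01 -0.01] flip 1 t 6.97
```

Call:
jog_arm(
  targets=[
    {"dx":0,"dy":1,"dz":0,"ax":0,"ay":0,"az":0,"fingers":50},
    {"dx":0,"dy":2,"dz":0,"ax":0,"ay":0,"az":0,"fingers":50},
    {"dx":0,"dy":2,"dz":0,"ax":0,"ay":0,"az":0,"fingers":50},
  ],
)

```text
time: 7.35
ee_pos: [0.5039, -0.2835, 0.0212]
orientation: [0.062, -0.704, 0.704, -0.062]
contact_force: [-1.4, 1.6, -1.3]
gripper_width: 0.0595
```

Call:
jog_arm(
  targets=[
    {"dx":0,"dy":0.7,"dz":0,"ax":0,"ay":0,"az":0,"fingers":50},
    {"dx":0,"dy":0.7,"dz":0,"ax":0,"ay":0,"az":0,"fingers":62},
    {"dx":0,"dy":0.7,"dz":0,"ax":0,"ay":0,"az":0,"fingers":75},
    {"dx":0,"dy":0.7,"dz":0,"ax":0,"ay":0,"az":0,"fingers":84},
    {"dx":0,"dy":0.7,"dz":0,"ax":0,"ay":0,"az":0,"fingers":84},
  ],
)

```text
time: 7.98
ee_pos: [0.5039, -0.2835, 0.02]
orientation: [0.062, -0.704, 0.704, -0.062]
contact_force: [-0.1, -0.8, 0.5]
gripper_width: 0.0839
```

Call:
jog_arm(
  targets=[
    {"dx":0,"dy":-10,"dz":0,"ax":0,"ay":0,"az":0,"fingers":84},
    {"dx":0,"dy":-40,"dz":0,"ax":0,"ay":0,"az":0,"fingers":88},
    {"dx":0,"dy":-85,"dz":0,"ax":0,"ay":0,"az":0,"fingers":88},
    {"dx":0,"dy":-135,"dz":0,"ax":0,"ay":0,"az":0,"fingers":88},
    {"dx":0,"dy":-180,"dz":0,"ax":0,"ay":0,"az":0,"fingers":88},
  ],
)

```text
time: 8.6
ee_pos: [0.5039, -0.2835, 0.2027]
orientation: [0.061, -0.704, 0.705, -0.062]
contact_force: [-0.2, -0.2, 0.5]
gripper_width: 0.088
```

Run:
```python
from h import *
s=arm.sense();print(s["ee_pos"].round(4),s["contact_force"].round(1))
p,W,q=meas((.5034,-.2823),.038,.051,h=.066)
# inner region: cap dots & block side edges mid open span
B=Ro.from_euler("z",10,degrees=True).as_matrix()
L=(q-[.5034,-.2823,0])@B;m=np.abs(L[:,0])<.038;print("block y edges",np.percentile(L[m,1],[.5,99.5]).round(4),"z",np.median(L[:,2]).round(4))
A=np.c_[L[m,:2],np.ones(m.sum())];k=np.linalg.lstsq(A[L[m,2]<.048],L[m][L[m,2]<.048,2],rcond=None)[0];print("slope",k.round(3))
m=np.abs(L[:,1])<.02;print("x edges",np.percentile(L[m,0],[.2,99.8]).round(4))
save(p,"pics/w3.png")
delta([.6767,-.04,.2],-21.2)
```

```text
[ 0.5039 -0.2835  0.2027] [-0.2 -0.2  0.5]
wrist 5944 c [ 502.  -282.5] size [123.   74.6] yaw 10.11 z 0.0448
block y edges [-0.0314  0.0279] z 0.0448
slope [0.    0.001 0.045]
x edges [-0.0595  0.0601]
d [-210.1    9.2 -212.3] a [-0.37 31.21 -0.54] flip 1 t 8.65
```

View pics/w3.png

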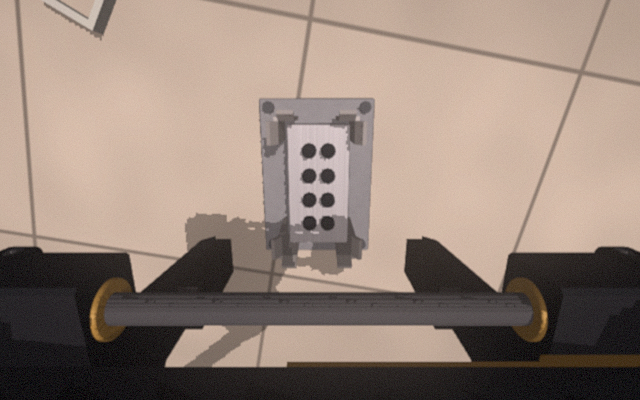

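The block at (318,185) is seated flat between the guides: slope 0.001, offset about 1.8 mm, top at 0.045 m. Next, the frame.

Call:
jog_arm(
  targets=[
    {"dx":-30,"dy":0,"dz":-30,"ax":0,"ay":5,"az":0,"fingers":88},
    {"dx":-70,"dy":2,"dz":-70,"ax":0,"ay":12,"az":0,"fingers":88},
    {"dx":-113,"dy":4,"dz":-113,"ax":0,"ay":19,"az":0,"fingers":88},
    {"dx":-156,"dy":6,"dz":-156,"ax":0,"ay":26,"az":0,"fingers":88},
    {"dx":-195,"dy":9,"dz":-196,"ax":-0.4,"ay":31,"az":-0.5,"fingers":88},
  ],
)

```text
time: 9.28
ee_pos: [0.6629, -0.0545, 0.1917]
orientation: [0.127, 0.697, -0.693, -0.133]
contact_force: [0.9, -0.8, -0.4]
gripper_width: 0.0876
```

Call:
jog_arm(
  targets=[
    {"dx":0,"dy":0,"dz":0,"ax":0,"ay":0,"az":0,"fingers":88},
    {"dx":0,"dy":0,"dz":0,"ax":0,"ay":0,"az":0,"fingers":88},
  ],
)

```text
time: 9.52
ee_pos: [0.6616, -0.0566, 0.191]
orientation: [0.125, 0.697, -0.693, -0.132]
contact_force: [0.4, 0.4, 0.2]
gripper_width: 0.088
```

Run:
```python
from h import *
meas((.6767,-.04),.008,.024,h=.072)
delta([.6767,-.04,.003],-21.2)
```

```text
wrist 2317 c [676.7 -39.2] size [ 60.1 120.2] yaw -21.22 z 0.0147
d [-10.  188.1 -21. ] a [0.22 0.19 0.59] flip 1 t 9.57
```

Run:
```python
from h import *
delta([.6627,-.0342,.005],-21.2)
z=np.load("top0.npz");W=z["W"];q=W[110:155,296:340].reshape(-1,3)
q=q[(q[:,2]>.01)&(q[:,2]<.1)];print(len(q),np.percentile(q,[2,50,98],axis=0).round(3).tolist())
L=(q-[.6627,-.0342,0])@Ro.from_euler("z",-21.2,degrees=True).as_matrix();print("beaker rel grip",np.percentile(L,[1,50,99],axis=0).round(3).tolist())
```

```text
d [  5.2 186.3 -21.4] a [0.22 0.19 0.59] flip 1 t 9.57
659 [[0.754, -0.018, 0.012], [0.805, 0.014, 0.061], [0.819, 0.044, 0.087]]
beaker rel grip [[0.065, 0.057, 0.011], [0.115, 0.094, 0.061], [0.131, 0.122, 0.088]]
```

Call:
jog_arm(
  targets=[
    {"dx":5,"dy":30,"dz":-21,"ax":0.2,"ay":0.2,"az":0.6,"fingers":88},
    {"dx":5,"dy":80,"dz":-21,"ax":0.2,"ay":0.2,"az":0.6,"fingers":88},
    {"dx":5,"dy":125,"dz":-21,"ax":0.2,"ay":0.2,"az":0.6,"fingers":88},
    {"dx":5,"dy":155,"dz":-21,"ax":0.2,"ay":0.2,"az":0.6,"fingers":88},
    {"dx":5,"dy":165,"dz":-21,"ax":0.2,"ay":0.2,"az":0.6,"fingers":88},
  ],
)

```text
time: 10.2
ee_pos: [0.6614, -0.0352, 0.0242]
orientation: [0.13, 0.695, -0.695, -0.132]
contact_force: [-0.1, 0.5, 0.6]
gripper_width: 0.0881
```

Run:
```python
from h import *
print(arm.sense()["ee_pos"].round(4))
delta([.6627,-.0342,.005],-21.2)
```

```text
[ 0.6614 -0.0352  0.0242]
d [-0.9 19.2 -1.4] a [ 0.01 -0.12  0.19] flip 1 t 10.2
```

Call:
jog_arm(
  targets=[
    {"dx":-1,"dy":10,"dz":-1.4,"ax":0,"ay":-0.1,"az":0.2,"fingers":88},
    {"dx":-1,"dy":17,"dz":-1.4,"ax":0,"ay":-0.1,"az":0.2,"fingers":88},
    {"dx":-1,"dy":20,"dz":-1.4,"ax":0,"ay":-0.1,"az":0.2,"fingers":88},
    {"dx":-1,"dy":20,"dz":-1.4,"ax":0,"ay":-0.1,"az":0.2,"fingers":75},
  ],
  newtons=20,
)

```text
time: 10.7
ee_pos: [0.6651, -0.0329, 0.0066]
orientation: [0.131, 0.695, -0.695, -0.128]
contact_force: [-0.3, -0.0, 0.0]
gripper_width: 0.0801
```

Call:
jog_arm(
  targets=[
    {"dx":0,"dy":0,"dz":0,"ax":0,"ay":0,"az":0,"fingers":55},
    {"dx":0,"dy":0,"dz":0,"ax":0,"ay":0,"az":0,"fingers":55},
    {"dx":0,"dy":0,"dz":0,"ax":0,"ay":0,"az":0,"fingers":55},
    {"dx":0,"dy":0,"dz":0,"ax":0,"ay":0,"az":0,"fingers":55},
  ],
)

```text
time: 11.2
ee_pos: [0.6651, -0.033, 0.0066]
orientation: [0.131, 0.695, -0.695, -0.128]
contact_force: [-1.0, -0.1, 3.4]
gripper_width: 0.0595
```

Call:
jog_arm(
  targets=[
    {"dx":0,"dy":-15,"dz":0,"ax":0,"ay":0,"az":0,"fingers":55},
    {"dx":0,"dy":-55,"dz":0,"ax":0,"ay":0,"az":0,"fingers":55},
    {"dx":0,"dy":-105,"dz":0,"ax":0,"ay":0,"az":0,"fingers":55},
    {"dx":0,"dy":-145,"dz":0,"ax":0,"ay":0,"az":0,"fingers":55},
    {"dx":0,"dy":-155,"dz":0,"ax":0,"ay":0,"az":0,"fingers":55},
  ],
)

```text
time: 11.82
ee_pos: [0.6662, -0.0331, 0.1654]
orientation: [-0.133, -0.695, 0.695, 0.126]
contact_force: [-1.0, 0.2, -1.1]
gripper_width: 0.0597
```

Run:
```python
from h import *
s=arm.sense();print(s["ee_pos"].round(4),s["gripper_width"],s["contact_force"].round(1))
a=.015
delta([.5034-a*np.cos(.1745),-.2823-a*np.sin(.1745),.16],10)
```

```text
[ 0.6662 -0.0331  0.1654] 0.05974424626984256 [-1.   0.2 -1.1]
d [ 75.    4.1 298.8] a [ -0.06 -31.1   -0.6 ] flip 1 t 11.82
```

Frame gripped (59.7 mm). Carry it over the cradle.

Call:
jog_arm(
  targets=[
    {"dx":8,"dy":0,"dz":30,"ax":0,"ay":-4,"az":0,"fingers":55},
    {"dx":20,"dy":0,"dz":82,"ax":0,"ay":-10,"az":0,"fingers":55},
    {"dx":34,"dy":0,"dz":138,"ax":0,"ay":-17,"az":0,"fingers":55},
    {"dx":48,"dy":0,"dz":194,"ax":0,"ay":-24,"az":0,"fingers":55},
    {"dx":62,"dy":0,"dz":248,"ax":0,"ay":-31,"az":-0.6,"fingers":55},
  ],
)

```text
time: 12.45
ee_pos: [0.515, -0.2425, 0.1592]
orientation: [-0.065, 0.705, -0.703, 0.059]
contact_force: [0.3, 0.1, -1.0]
gripper_width: 0.0597
```

Run:
```python
from h import *
a=.015
delta([.5034-a*np.cos(.1745),-.2823-a*np.sin(.1745),.16],10)
```

```text
d [33.4 -0.7 37.1] a [0.2  0.12 0.47] flip 1 t 12.45
```

Call:
jog_arm(
  targets=[
    {"dx":20,"dy":0,"dz":22,"ax":0.2,"ay":0.1,"az":0.5,"fingers":55},
    {"dx":33.4,"dy":0,"dz":37,"ax":0.2,"ay":0.1,"az":0.5,"fingers":55},
    {"dx":33.4,"dy":0,"dz":37,"ax":0.2,"ay":0.1,"az":0.5,"fingers":55},
    {"dx":33.4,"dy":0,"dz":37,"ax":0.2,"ay":0.1,"az":0.5,"fingers":55},
  ],
)

```text
time: 12.95
ee_pos: [0.491, -0.283, 0.1605]
orientation: [0.06, -0.704, 0.705, -0.061]
contact_force: [0.0, 0.0, -1.8]
gripper_width: 0.0598
```

Run:
```python
from h import *
s=arm.sense();b=s["ee_pos"];print(b.round(4))
p,W,q=meas((.5034,-.2823),b[2]-.006,b[2]+.018,h=.07,cam="top");save(p[150:350,370:550].repeat(3,0).repeat(3,1),"pics/t4.png")
L=q-q.mean(0);A=np.c_[L[:,:2],np.ones(len(L))];print(np.linalg.lstsq(A,L[:,2],rcond=None)[0].round(3))
p,W,q=meas((.5034,-.2823),b[2]-.006,b[2]+.018,h=.07);save(p,"pics/w4.png")
a=.015
delta([.5034-a*np.cos(.1745),-.2823-a*np.sin(.1745),.1],10)
```

```text
[ 0.491  -0.283   0.1605]
top 486 c [ 503.6 -281.3] size [120.1  61.4] yaw 9.76 z 0.1693
[-0.001 -0.011 -0.   ]
wrist 12988 c [ 503.9 -281.3] size [120.6  88.9] yaw 9.28 z 0.1685
d [ 3.  60.7  1.5] a [-0.09 -0.12 -0.14] flip 1 t 13.05
```

View pics/w4.png

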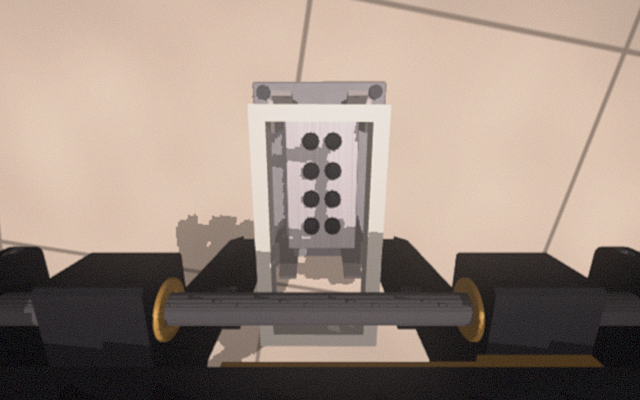

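The white frame is held level at (320,215), centre within 1 mm of the pocket, with the caps visible through its window. Lowering it now.

Call:
jog_arm(
  targets=[
    {"dx":0,"dy":15,"dz":1.4,"ax":0,"ay":-0.2,"az":0,"fingers":55},
    {"dx":0,"dy":40,"dz":1.4,"ax":0,"ay":-0.2,"az":0,"fingers":55},
    {"dx":0,"dy":65,"dz":1.4,"ax":0,"ay":-0.2,"az":0,"fingers":55},
    {"dx":0,"dy":80,"dz":1.4,"ax":0,"ay":-0.2,"az":0,"fingers":55},
    {"dx":0,"dy":85,"dz":1.4,"ax":0,"ay":-0.2,"az":0,"fingers":55},
  ],
)

```text
time: 13.68
ee_pos: [0.4906, -0.2848, 0.0744]
orientation: [0.061, -0.704, 0.704, -0.062]
contact_force: [0.3, 0.3, -1.1]
gripper_width: 0.0594
```

Call:
jog_arm(
  targets=[
    {"dx":0,"dy":6,"dz":0,"ax":0,"ay":0,"az":0,"fingers":55},
    {"dx":0,"dy":12,"dz":0,"ax":0,"ay":0,"az":0,"fingers":55},
    {"dx":0,"dy":16,"dz":0,"ax":0,"ay":0,"az":0,"fingers":55},
    {"dx":0,"dy":18,"dz":0,"ax":0,"ay":0,"az":0,"fingers":55},
    {"dx":0,"dy":18,"dz":0,"ax":0,"ay":0,"az":0,"fingers":55},
  ],
)

```text
time: 14.3
ee_pos: [0.4911, -0.2856, 0.0579]
orientation: [0.061, -0.704, 0.705, -0.062]
contact_force: [-1.7, -0.6, -1.1]
gripper_width: 0.0599
```

Call:
jog_arm(
  targets=[
    {"dx":0,"dy":1.5,"dz":0,"ax":0,"ay":0,"az":0,"fingers":55},
    {"dx":0,"dy":2.5,"dz":0,"ax":0,"ay":0,"az":0,"fingers":55},
    {"dx":0,"dy":3.5,"dz":0,"ax":0,"ay":0,"az":0,"fingers":55},
    {"dx":0,"dy":3.5,"dz":0,"ax":0,"ay":0,"az":0,"fingers":55},
  ],
)

```text
time: 14.8
ee_pos: [0.491, -0.2855, 0.0543]
orientation: [0.061, -0.704, 0.705, -0.062]
contact_force: [0.0, -0.5, -1.7]
gripper_width: 0.0597
```

Run:
```python
from h import *
s=arm.sense();b=s["ee_pos"];print(b.round(4),s["contact_force"].round(1),s["torque"].round(2))
p,W,q=meas((.5034,-.2823),.054,.072,h=.068,cam="top")
L=(q-[.5034,-.2823,0])@Ro.from_euler("z",10,degrees=True).as_matrix()
m=(np.abs(L[:,0])<.04);print("rails z",np.median(L[m&(L[:,1]>.02),2]),np.median(L[m&(L[:,1]<-.02),2]))
m=np.abs(L[:,1])<.02;print("ends z",np.median(L[m&(L[:,0]>.04),2]),np.median(L[m&(L[:,0]<-.04),2]),np.percentile(L[m,0],[1,99]))
```

```text
[ 0.491  -0.2855  0.0543] [ 0.  -0.5 -1.7] [ 0.06 -0.03 -0.02]
top 484 c [ 508.7 -288.1] size [126.6  76.1] yaw 18.44 z 0.0625
rails z 0.06347671283626537 0.0631910488163822
ends z 0.06344693561689557 0.06401193566594512 [-0.0595795   0.06381228]
```

Call:
jog_arm(
  targets=[
    {"dx":0,"dy":1,"dz":0,"ax":0,"ay":0,"az":0,"fingers":55},
    {"dx":0,"dy":1.5,"dz":0,"ax":0,"ay":0,"az":0,"fingers":55},
    {"dx":0,"dy":2,"dz":0,"ax":0,"ay":0,"az":0,"fingers":55},
    {"dx":0,"dy":2,"dz":0,"ax":0,"ay":0,"az":0,"fingers":55},
  ],
)

```text
time: 15.35
ee_pos: [0.4911, -0.2856, 0.0526]
orientation: [0.061, -0.704, 0.705, -0.062]
contact_force: [-1.4, 1.4, 2.3]
gripper_width: 0.06
```

Contact (+2.3 N). Release and rise.

Call:
jog_arm(
  targets=[
    {"dx":0,"dy":0,"dz":0,"ax":0,"ay":0,"az":0,"fingers":64},
    {"dx":0,"dy":0,"dz":0,"ax":0,"ay":0,"az":0,"fingers":74},
    {"dx":0,"dy":0,"dz":0,"ax":0,"ay":0,"az":0,"fingers":84},
    {"dx":0,"dy":0,"dz":0,"ax":0,"ay":0,"az":0,"fingers":84},
  ],
)

```text
time: 15.85
ee_pos: [0.4911, -0.2856, 0.0523]
orientation: [0.061, -0.704, 0.705, -0.063]
contact_force: [-0.0, -0.6, -0.2]
gripper_width: 0.0839
```

Call:
jog_arm(
  targets=[
    {"dx":0,"dy":-10,"dz":0,"ax":0,"ay":0,"az":0,"fingers":84},
    {"dx":0,"dy":-50,"dz":0,"ax":0,"ay":0,"az":0,"fingers":84},
    {"dx":0,"dy":-105,"dz":0,"ax":0,"ay":0,"az":0,"fingers":84},
    {"dx":0,"dy":-160,"dz":0,"ax":0,"ay":0,"az":0,"fingers":84},
    {"dx":0,"dy":-200,"dz":0,"ax":0,"ay":0,"az":0,"fingers":84},
  ],
)

```text
time: 16.48
ee_pos: [0.491, -0.2856, 0.2562]
orientation: [0.06, -0.703, 0.706, -0.063]
contact_force: [0.3, 0.1, -0.4]
gripper_width: 0.0844
```

Run:
```python
from h import *
p,W,q=meas((.5034,-.2823),.054,.068,h=.068)
L=(q-[.5034,-.2823,0])@Ro.from_euler("z",10,degrees=True).as_matrix()
m=(np.abs(L[:,0])<.038);A=np.c_[L[m,:2],np.ones(m.sum())];print("slope",np.linalg.lstsq(A,L[m,2],rcond=None)[0].round(3),"y edges",np.percentile(L[m,1],[1,99]).round(4))
m=np.abs(L[:,1])<.02;print("x edges",np.percentile(L[m,0],[1,99]).round(4),np.median(L[m&(L[:,0]>0),2]).round(4))
save(p,"pics/w5.png")
# plate from stored scene: fit plane on plate in top cloud
z=np.load("top0.npz");W=z["W"];P=z["p"].astype(int)
S=W[240:340,160:240].reshape(-1,3);C=P[240:340,160:240].reshape(-1,3)
grey=(np.abs(C[:,0]-C[:,2])<25)&(S[:,2]>.02)
q=S[grey];print(len(q),np.percentile(q,[1,50,99],axis=0).round(3).tolist())
np.save("plateq.npy",q)
# robust plane
m=np.ones(len(q),bool)
for i in range(8):
    A=np.c_[q[:,:2],np.ones(len(q))];k=np.linalg.lstsq(A[m],q[m,2],rcond=None)[0];r=q[:,2]-A@k;m=np.abs(r)<.004
n=np.r_[-k[:2],1];n/=np.linalg.norm(n);print("plane",k.round(4),m.sum(),"tilt",np.degrees(np.arccos(n[2])).round(1),"dir",np.degrees(np.arctan2(n[1],n[0])).round(1))
yaw=np.radians(15.2)
B=(Ro.from_euler("z",15.2,degrees=True)*Ro.from_euler("y",30,degrees=True)).as_matrix()
c=q[m].mean(0);L=(q-c)@B;r=cv2.minAreaRect(L[m][:,:2].astype(np.float32)*1000);print("plate-plane rect",r,"h",np.median(L[m,2]))
t=L[L[:,2]>.024];print("rib",len(t),np.percentile(t,[2,50,98],axis=0).round(4).tolist(),"c",c)
```

```text
wrist 3007 c [ 503.5 -282.2] size [129.9  74.7] yaw 10.54 z 0.0604
slope [-0.     0.001  0.058] y edges [-0.0313  0.0281]
x edges [-0.0592  0.0599] 0.0555
1648 [[0.413, 0.228, 0.044], [0.467, 0.263, 0.087], [0.523, 0.304, 0.116]]
plane [-0.5566 -0.1506  0.3762] 1190 tilt 30.0 dir 15.1
plate-plane rect ((6.852893829345703, 2.4973316192626953), (62.27889633178711, 122.51860046386719), 89.91437530517578) h -9.283858222872501e-06
rib 250 [[-0.0281, -0.0045, 0.0246], [0.0042, 0.0016, 0.0298], [0.04, 0.0091, 0.0324]] c [0.4657306  0.26377226 0.07723694]
```

View pics/w5.png

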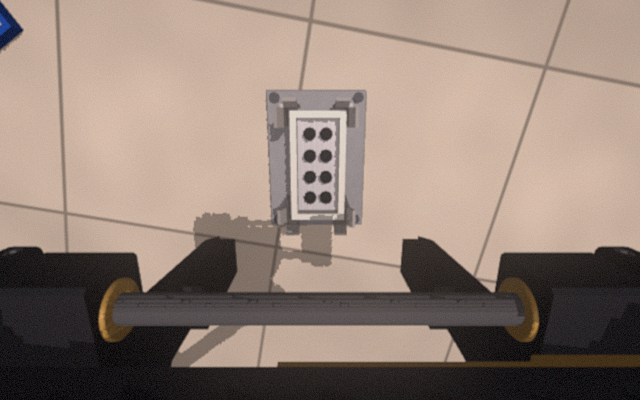

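Frame seated around the caps at (317,165), level. The plate plane fits at 30.0° tilt and 15.1° direction, and its outline is about 122x62 mm with the rib centred, matching the description. Moving to the plate.

```bash
cat >> h.py <<'E'
PB=(Ro.from_euler("z",15.1,degrees=True)*Ro.from_euler("y",30,degrees=True)).as_matrix()
PC=np.array([.4657306,.26377226,.07723694])+PB@[.0065,.0024,0]
E
python3 - <<'E'
from h import *
print(PC.round(4),arm.sense()["joints"].round(2))
h=PC+PB@[0,0,.14];print(h)
delta(h,15.1,30)
print("yaw stage");R=delta([.51,.1,.25],12,10)
delta(h,15.1,30,p0=np.array([.51,.1,.25]),R0=R)
E
```

```text
[0.4705 0.2676 0.074 ] [-0.74  0.14  1.6   0.    1.38  0.66]
[0.53812328 0.28579113 0.1952305 ]
d [-143.5   61.8 -557.1] a [  0.69  -5.15 -30.5 ] flip 1 t 16.52
yaw stage
d [ -84.     8.4 -378.4] a [ -0.47  -2.04 -10.54] flip 1 t 16.52
d [ -74.6   42.5 -175.9] a [  1.07  -2.93 -20.  ] flip 1 t 16.52
```

Call:
jog_arm(
  targets=[
    {"dx":-7,"dy":0,"dz":-30,"ax":0,"ay":0,"az":-1,"fingers":60},
    {"dx":-20,"dy":0,"dz":-88,"ax":0,"ay":-1,"az":-3,"fingers":40},
    {"dx":-34,"dy":0,"dz":-148,"ax":0,"ay":-1,"az":-6,"fingers":40},
    {"dx":-48,"dy":0,"dz":-208,"ax":0,"ay":-1.5,"az":-9,"fingers":40},
    {"dx":-62,"dy":0,"dz":-268,"ax":0,"ay":-2,"az":-12,"fingers":40},
  ],
)

```text
time: 17.15
ee_pos: [0.505, -0.0087, 0.2528]
orientation: [0.146, -0.692, 0.707, -0.001]
contact_force: [0.9, -0.4, 0.3]
gripper_width: 0.0402
```

Run:
```python
from h import *
h=PC+PB@[0,0,.14]
print(arm.sense()["ee_pos"].round(3));delta(h,15.1,30)
```

```text
[ 0.505 -0.009  0.253]
d [-103.4   37.3 -281.2] a [  1.16  -2.92 -18.12] flip 1 t 17.15
```

Call:
jog_arm(
  targets=[
    {"dx":-18,"dy":5,"dz":-55,"ax":0,"ay":-0.5,"az":-4,"fingers":40},
    {"dx":-40,"dy":13,"dz":-112,"ax":0.3,"ay":-1,"az":-8,"fingers":40},
    {"dx":-62,"dy":21,"dz":-168,"ax":0.6,"ay":-2,"az":-12,"fingers":40},
    {"dx":-84,"dy":30,"dz":-225,"ax":0.9,"ay":-2.5,"az":-15,"fingers":40},
    {"dx":-100,"dy":36,"dz":-270,"ax":1.2,"ay":-2.9,"az":-18,"fingers":40},
  ],
)

```text
time: 17.77
ee_pos: [0.5373, 0.2749, 0.1962]
orientation: [0.271, -0.653, 0.701, 0.091]
contact_force: [1.4, -0.7, -0.0]
gripper_width: 0.0403
```

Call:
jog_arm(
  targets=[
    {"dx":0,"dy":0,"dz":-7,"ax":0,"ay":0,"az":0,"fingers":40},
    {"dx":0,"dy":0,"dz":-7,"ax":0,"ay":0,"az":0,"fingers":40},
    {"dx":0,"dy":0,"dz":-7,"ax":0,"ay":0,"az":0,"fingers":40},
  ],
)

```text
time: 18.15
ee_pos: [0.5363, 0.2778, 0.198]
orientation: [0.269, -0.654, 0.701, 0.091]
contact_force: [-0.7, 0.5, -0.3]
gripper_width: 0.04
```

Run:
```python
from h import *
s=arm.sense();print(s["ee_pos"].round(4),s["joints"].round(2))
p,d,c=shot("wrist");W=cloud(d,c);save(p,"pics/w6.png")
L=((W-PC)@PB).reshape(-1,3)
L=L[(np.abs(L[:,0])<.075)&(np.abs(L[:,1])<.045)]
top=L[np.abs(L[:,2])<.006];rib=L[(L[:,2]>.02)&(L[:,2]<.036)&(np.abs(L[:,1])<.03)]
print("plane z",np.median(top[:,2]),"fit",np.linalg.lstsq(np.c_[top[:,:2],np.ones(len(top))],top[:,2],rcond=None)[0].round(4))
print("rect",cv2.minAreaRect(top[:,:2].astype(np.float32)*1000))
print("rib",len(rib),np.percentile(rib,[1,50,99],axis=0).round(4).tolist(),cv2.minAreaRect(rib[:,:2].astype(np.float32)*1000))
delta(PC+PB@[0,0,.006],15.1,30)
```

```text
[0.5363 0.2778 0.198 ] [0.28 0.64 1.15 0.01 1.87 1.59]
plane z -0.001217762069616234 fit [ 0.     -0.0018 -0.0012]
rect ((4.1403961181640625, 4.394191741943359), (80.01419830322266, 125.91452026367188), 89.87922668457031)
rib 1312 [[-0.0327, -0.0056, 0.0258], [0.0036, 0.001, 0.0286], [0.0356, 0.0077, 0.0303]] ((1.3446846008300781, 1.05855131149292), (69.73108673095703, 13.971850395202637), 0.501033365726471)
d [ -4.1 134.6  -7.2] a [ 0.05 -0.1  -0.26] flip 1 t 18.2
```

View pics/w6.png

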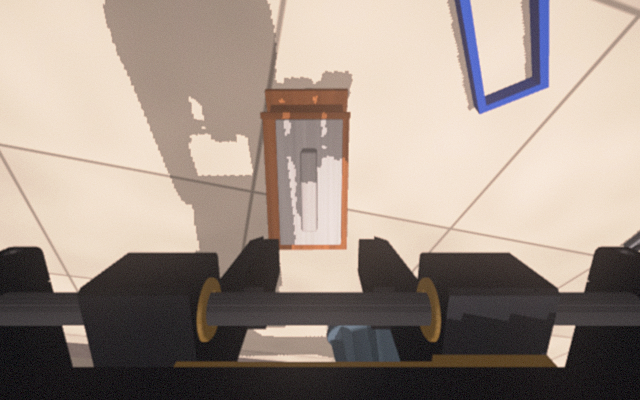

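The plate lies on the stand at (308,180). Its rib measures 69.7x14.0 mm, 1.3/1.1 mm from my estimate. The blue frame at (500,50) is clear. Descending along the normal.

Call:
jog_arm(
  targets=[
    {"dx":-5.4,"dy":20,"dz":-8.3,"ax":0,"ay":-0.6,"az":-0.3,"fingers":40},
    {"dx":-5.4,"dy":55,"dz":-8.3,"ax":0,"ay":-0.6,"az":-0.3,"fingers":40},
    {"dx":-5.4,"dy":80,"dz":-8.3,"ax":0,"ay":-0.6,"az":-0.3,"fingers":40},
    {"dx":-5.4,"dy":95,"dz":-8.3,"ax":0,"ay":-0.6,"az":-0.3,"fingers":40},
    {"dx":-5.4,"dy":100,"dz":-8.3,"ax":0,"ay":-0.6,"az":-0.3,"fingers":40},
  ],
)

```text
time: 18.82
ee_pos: [0.4892, 0.2752, 0.1064]
orientation: [0.276, -0.653, 0.699, 0.09]
contact_force: [0.5, -1.2, 0.1]
gripper_width: 0.0401
```

Run:
```python
from h import *
print(arm.sense()["contact_force"].round(1));delta(PC+PB@[.0013,.0011,.006],15.6,30)
```

```text
[ 0.5 -1.2  0.1]
d [-0.3 32.   1.4] a [0.26 0.16 0.25] flip 1 t 18.82
```

Call:
jog_arm(
  targets=[
    {"dx":0,"dy":10,"dz":1,"ax":0,"ay":0,"az":0,"fingers":40},
    {"dx":0,"dy":22,"dz":1,"ax":0,"ay":0,"az":0,"fingers":40},
    {"dx":0,"dy":30,"dz":1,"ax":0,"ay":0,"az":0,"fingers":40},
    {"dx":0,"dy":33,"dz":1,"ax":0,"ay":0,"az":0,"fingers":40},
    {"dx":0,"dy":33,"dz":1,"ax":0,"ay":0,"az":0,"fingers":30},
  ],
)

```text
time: 19.45
ee_pos: [0.4742, 0.2702, 0.0787]
orientation: [0.276, -0.653, 0.7, 0.089]
contact_force: [-0.0, -0.6, -0.4]
gripper_width: 0.032
```

Call:
jog_arm(
  targets=[
    {"dx":0,"dy":0,"dz":0,"ax":0,"ay":0,"az":0,"fingers":8},
    {"dx":0,"dy":0,"dz":0,"ax":0,"ay":0,"az":0,"fingers":8},
    {"dx":0,"dy":0,"dz":0,"ax":0,"ay":0,"az":0,"fingers":8},
    {"dx":0,"dy":0,"dz":0,"ax":0,"ay":0,"az":0,"fingers":8},
  ],
  newtons=55,
)

```text
time: 19.95
ee_pos: [0.4747, 0.2702, 0.079]
orientation: [0.275, -0.653, 0.7, 0.089]
contact_force: [0.7, -0.5, 1.7]
gripper_width: 0.0139
```

Run:
```python
from h import *
s=arm.sense();print(s["gripper_width"],s["contact_force"].round(1),s["torque"].round(2));print(((s["ee_pos"]-PC)@PB).round(4));delta(s["ee_pos"]+[0.03,0,.12],15.6,0)
```

```text
0.013939872745713164 [ 0.7 -0.5  1.7] [-0.01 -0.37 -0.  ]
[0.0016 0.0015 0.0067]
d [  35.2 -118.3    7.5] a [ 0.29  0.1  30.11] flip 1 t 19.95
```

Call:
jog_arm(
  targets=[
    {"dx":0,"dy":-8,"dz":0,"ax":0,"ay":0,"az":0,"fingers":8},
    {"dx":0,"dy":-25,"dz":0,"ax":0,"ay":0,"az":0,"fingers":8},
    {"dx":0,"dy":-50,"dz":0,"ax":0,"ay":0,"az":0,"fingers":8},
    {"dx":0,"dy":-75,"dz":0,"ax":0,"ay":0,"az":0,"fingers":8},
    {"dx":0,"dy":-90,"dz":0,"ax":0,"ay":0,"az":0,"fingers":8},
  ],
)

```text
time: 20.58
ee_pos: [0.5193, 0.2823, 0.1582]
orientation: [0.275, -0.654, 0.7, 0.088]
contact_force: [0.0, -0.6, -5.7]
gripper_width: 0.0136
```

Call:
jog_arm(
  targets=[
    {"dx":6,"dy":-15,"dz":0,"ax":0,"ay":0,"az":4,"fingers":8},
    {"dx":10,"dy":-30,"dz":10,"ax":0,"ay":0,"az":10,"fingers":8},
    {"dx":12,"dy":-40,"dz":40,"ax":0,"ay":0,"az":18,"fingers":8},
    {"dx":14,"dy":-45,"dz":80,"ax":0,"ay":0,"az":26,"fingers":8},
    {"dx":16,"dy":-45,"dz":125,"ax":0.3,"ay":0,"az":30,"fingers":8},
  ],
)

```text
time: 21.2
ee_pos: [0.5595, 0.163, 0.2039]
orientation: [0.097, -0.7, 0.7, -0.097]
contact_force: [0.5, -0.0, -4.9]
gripper_width: 0.0137
```

Run:
```python
from h import *
s=arm.sense();print(s["gripper_width"],s["contact_force"].round(1));delta([.5034,-.2823,.18],10)
```

```text
0.013713861627317624 [ 0.5 -0.  -4.9]
d [175.1  24.  413.2] a [-0.01  5.77 -0.02] flip 1 t 21.2
```

Call:
jog_arm(
  targets=[
    {"dx":22,"dy":0,"dz":52,"ax":0,"ay":1,"az":0,"fingers":8},
    {"dx":45,"dy":0,"dz":105,"ax":0,"ay":2,"az":0,"fingers":8},
    {"dx":68,"dy":0,"dz":160,"ax":0,"ay":3.5,"az":0,"fingers":8},
    {"dx":91,"dy":5,"dz":214,"ax":0,"ay":5,"az":0,"fingers":8},
    {"dx":112,"dy":10,"dz":265,"ax":0,"ay":5.8,"az":0,"fingers":8},
  ],
)

```text
time: 21.82
ee_pos: [0.5229, -0.1234, 0.1931]
orientation: [-0.062, 0.705, -0.704, 0.059]
contact_force: [0.0, 0.2, -4.8]
gripper_width: 0.0132
```

Run:
```python
from h import *
s=arm.sense();print(s["gripper_width"],s["contact_force"].round(1));delta([.5034,-.2823,.18],10)
```

```text
0.013217631270883375 [ 0.   0.2 -4.8]
d [ 46.3  13.2 153.3] a [ 0.05 -0.15  0.22] flip 1 t 21.82
```

Call:
jog_arm(
  targets=[
    {"dx":14,"dy":4,"dz":48,"ax":0,"ay":0,"az":0.2,"fingers":8},
    {"dx":30,"dy":9,"dz":98,"ax":0,"ay":-0.1,"az":0.2,"fingers":8},
    {"dx":42,"dy":13,"dz":138,"ax":0,"ay":-0.1,"az":0.2,"fingers":8},
    {"dx":46,"dy":13,"dz":152,"ax":0,"ay":-0.1,"az":0.2,"fingers":8},
    {"dx":46,"dy":13,"dz":152,"ax":0,"ay":-0.1,"az":0.2,"fingers":8},
  ],
)

```text
time: 22.45
ee_pos: [0.5043, -0.2796, 0.18]
orientation: [-0.061, 0.705, -0.704, 0.061]
contact_force: [0.6, 0.6, -4.5]
gripper_width: 0.0132
```

Call:
jog_arm(
  targets=[
    {"dx":0,"dy":0,"dz":0,"ax":0,"ay":0,"az":0,"fingers":8},
  ],
)

```text
time: 22.58
ee_pos: [0.5048, -0.2779, 0.1801]
orientation: [-0.062, 0.705, -0.704, 0.062]
contact_force: [0.8, -0.3, -5.0]
gripper_width: 0.0138
```

Run:
```python
from h import *
s=arm.sense();b=s["ee_pos"];print(b.round(4),s["gripper_width"],s["contact_force"].round(1))
for cam in("top","wrist"):
    p,W,q=meas((.5034,-.2823),b[2]-.016,b[2]+.003,h=.068,cam=cam)
    save(p,f"pics/{cam}7.png")
    L=(q-[.5034,-.2823,b[2]])@Ro.from_euler("z",10,degrees=True).as_matrix()
    A=np.c_[L[:,:2],np.ones(len(L))];print("slope",np.linalg.lstsq(A,L[:,2],rcond=None)[0].round(4),"x",np.percentile(L[:,0],[1,99]).round(4),"y",np.percentile(L[:,1],[1,99]).round(4))
delta([.5034,-.2823,.1],10)
```

```text
[ 0.5048 -0.2779  0.1801] 0.013779943293642327 [ 0.8 -0.3 -5. ]
top 982 c [ 503.5 -278.3] size [119.7  60.8] yaw 9.69 z 0.1734
slope [ 0.     -0.009  -0.0067] x [-0.0582  0.0603] y [-0.0255  0.0337]
wrist 11984 c [ 504.  -278.4] size [119.9  60.3] yaw 9.88 z 0.1722
slope [-0.0005  0.0002 -0.0078] x [-0.0566  0.061 ] y [-0.0256  0.033 ]
d [ 2.4 80.3  4.1] a [ 0.03  0.1  -0.03] flip 1 t 22.68
```

View pics/wrist7.png

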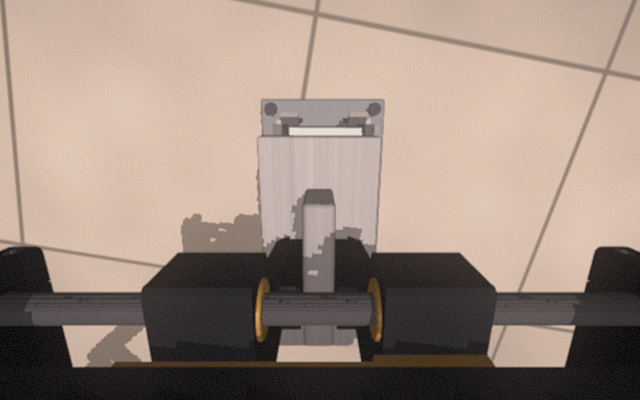

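Plate held level and squarely at (320,195). Its centre is 4 mm off in y, so I correct that while lowering.

Call:
jog_arm(
  targets=[
    {"dx":1,"dy":12,"dz":4.1,"ax":0,"ay":0,"az":0,"fingers":8},
    {"dx":1,"dy":35,"dz":4.1,"ax":0,"ay":0,"az":0,"fingers":8},
    {"dx":1,"dy":58,"dz":4.1,"ax":0,"ay":0,"az":0,"fingers":8},
    {"dx":1,"dy":70,"dz":4.1,"ax":0,"ay":0,"az":0,"fingers":8},
    {"dx":1,"dy":74,"dz":4.1,"ax":0,"ay":0,"az":0,"fingers":8},
  ],
)

```text
time: 23.3
ee_pos: [0.5042, -0.2831, 0.1051]
orientation: [-0.062, 0.705, -0.704, 0.062]
contact_force: [-1.1, 0.4, -5.1]
gripper_width: 0.0138
```

Call:
jog_arm(
  targets=[
    {"dx":0,"dy":0,"dz":0,"ax":0,"ay":0,"az":0,"fingers":8},
  ],
)

```text
time: 23.42
ee_pos: [0.5048, -0.2837, 0.1064]
orientation: [0.061, -0.704, 0.705, -0.062]
contact_force: [0.7, -0.6, -4.2]
gripper_width: 0.0137
```

Run:
```python
from h import *
s=arm.sense();b=s["ee_pos"];print(b.round(4),s["gripper_width"],s["contact_force"].round(1))
for cam in("top","wrist"): meas((.5034,-.2823),b[2]-.014,b[2]+.002,h=.068,cam=cam)
```

```text
[ 0.5048 -0.2837  0.1064] 0.013706190975605624 [ 0.7 -0.6 -4.2]
top 805 c [ 503.4 -284.4] size [119.9  60.9] yaw 9.76 z 0.0997
wrist 11951 c [ 504.  -284.6] size [120.2  60.2] yaw 9.86 z 0.0989
```

Call:
jog_arm(
  targets=[
    {"dx":0,"dy":0,"dz":-1.7,"ax":0,"ay":0,"az":0,"fingers":8},
    {"dx":0,"dy":6,"dz":-1.7,"ax":0,"ay":0,"az":0,"fingers":8},
    {"dx":0,"dy":13,"dz":-1.7,"ax":0,"ay":0,"az":0,"fingers":8},
    {"dx":0,"dy":18,"dz":-1.7,"ax":0,"ay":0,"az":0,"fingers":8},
    {"dx":0,"dy":20,"dz":-1.7,"ax":0,"ay":0,"az":0,"fingers":8},
  ],
)

```text
time: 24.15
ee_pos: [0.5039, -0.2817, 0.0854]
orientation: [-0.062, 0.705, -0.704, 0.062]
contact_force: [0.2, 0.4, -4.5]
gripper_width: 0.0136
```

Call:
jog_arm(
  targets=[
    {"dx":0,"dy":2,"dz":0,"ax":0,"ay":0,"az":0,"fingers":8},
    {"dx":0,"dy":4,"dz":0,"ax":0,"ay":0,"az":0,"fingers":8},
    {"dx":0,"dy":5,"dz":0,"ax":0,"ay":0,"az":0,"fingers":8},
    {"dx":0,"dy":5,"dz":0,"ax":0,"ay":0,"az":0,"fingers":8},
  ],
)

```text
time: 24.65
ee_pos: [0.5042, -0.2819, 0.0812]
orientation: [-0.061, 0.704, -0.704, 0.062]
contact_force: [-0.9, 0.0, -5.6]
gripper_width: 0.0134
```

Run:
```python
from h import *
s=arm.sense();b=s["ee_pos"];print(b.round(4),s["gripper_width"],s["contact_force"].round(1),s["torque"].round(2))
meas((.5034,-.2823),b[2]-.013,b[2]-.002,h=.064,cam="top")
```

```text
[ 0.5042 -0.2819  0.0812] 0.013421532485255126 [-0.9  0.  -5.6] [ 0.    0.04 -0.05]
top 761 c [ 507.1 -265.1] size [ 77.1 126.6] yaw -13.03 z 0.0744
```

Call:
jog_arm(
  targets=[
    {"dx":0,"dy":1,"dz":0,"ax":0,"ay":0,"az":0,"fingers":8},
    {"dx":0,"dy":2,"dz":0,"ax":0,"ay":0,"az":0,"fingers":8},
    {"dx":0,"dy":2.5,"dz":0,"ax":0,"ay":0,"az":0,"fingers":8},
    {"dx":0,"dy":2.5,"dz":0,"ax":0,"ay":0,"az":0,"fingers":8},
  ],
)

```text
time: 25.2
ee_pos: [0.5043, -0.2819, 0.0788]
orientation: [-0.061, 0.704, -0.704, 0.062]
contact_force: [-0.2, 0.6, -2.7]
gripper_width: 0.0138
```

Partial contact; 0.8 mm more, then release and rise.

Call:
jog_arm(
  targets=[
    {"dx":0,"dy":0.8,"dz":0,"ax":0,"ay":0,"az":0,"fingers":8},
    {"dx":0,"dy":0.8,"dz":0,"ax":0,"ay":0,"az":0,"fingers":8},
    {"dx":0,"dy":0.8,"dz":0,"ax":0,"ay":0,"az":0,"fingers":18},
    {"dx":0,"dy":0.8,"dz":0,"ax":0,"ay":0,"az":0,"fingers":30},
    {"dx":0,"dy":0.8,"dz":0,"ax":0,"ay":0,"az":0,"fingers":40},
  ],
)

```text
time: 25.82
ee_pos: [0.5044, -0.2822, 0.0779]
orientation: [0.061, -0.704, 0.705, -0.062]
contact_force: [-0.2, -0.9, -0.5]
gripper_width: 0.0357
```

Call:
jog_arm(
  targets=[
    {"dx":0,"dy":0.8,"dz":0,"ax":0,"ay":0,"az":0,"fingers":40},
    {"dx":0,"dy":-15,"dz":0,"ax":0,"ay":0,"az":0,"fingers":40},
    {"dx":0,"dy":-60,"dz":0,"ax":0,"ay":0,"az":0,"fingers":40},
    {"dx":0,"dy":-115,"dz":0,"ax":0,"ay":0,"az":0,"fingers":40},
    {"dx":0,"dy":-160,"dz":0,"ax":0,"ay":0,"az":0,"fingers":40},
  ],
)

```text
time: 26.45
ee_pos: [0.5045, -0.2822, 0.2415]
orientation: [0.061, -0.704, 0.705, -0.063]
contact_force: [0.5, -0.9, -0.0]
gripper_width: 0.0402
```

Run:
```python
from h import *
s=arm.sense();print(s["time"],s["ee_pos"].round(3),s["contact_force"].round(1))
B=Ro.from_euler("z",10,degrees=True).as_matrix()
for cam in("top","wrist"):
    p,d,c=shot(cam);save(p,f"pics/{cam}9.png");L=((cloud(d,c)-[.5034,-.2823,.01])@B).reshape(-1,3)
    L=L[(np.abs(L[:,0])<.068)&(np.abs(L[:,1])<.035)]
    t=L[(L[:,2]>.055)&(L[:,2]<.068)&(np.abs(L[:,0])<.04)];k=np.linalg.lstsq(np.c_[t[:,:2],np.ones(len(t))],t[:,2],rcond=None)[0]
    r=L[(L[:,2]>.084)&(L[:,2]<.1)]
    print(cam,"plate top",k.round(4),"y",np.percentile(t[:,1],[.5,99.5]).round(4),"rib",cv2.minAreaRect(r[:,:2].astype(np.float32)*1000),np.median(r[:,2]).round(4))
```

```text
26.45 [ 0.505 -0.282  0.241] [ 0.5 -0.9 -0. ]
top plate top [-0.0041 -0.0139  0.062 ] y [-0.0299  0.0303] rib ((23.962886810302734, 0.0785679817199707), (20.692163467407227, 14.168099403381348), 1.2702231407165527) 0.092
wrist plate top [ 0.0017 -0.0005  0.0608] y [-0.03    0.0294] rib ((-0.296539306640625, -0.051238059997558594), (70.07087707519531, 13.311652183532715), 0.09454987943172455) 0.0906
```

View pics/wrist9.png

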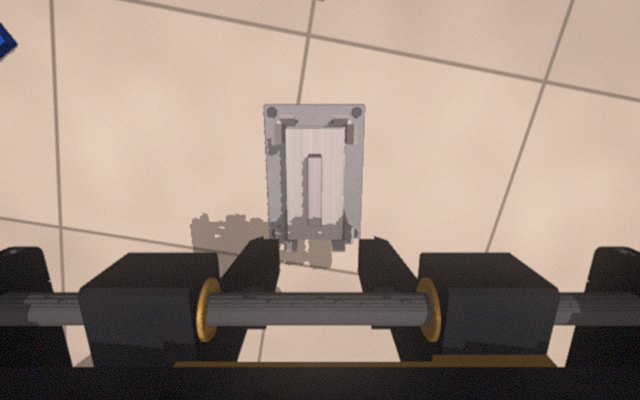

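The plate lies flat between the guides at (315,180): centred within 0.5 mm, top 62 mm above the pocket floor, robot clear. Handing in.

```bash
python3 -c "
from cell import arm
print(arm.job_done())"
```

```text
the job is handed in; nothing more can be done
None
```

The cradle is loaded and the job was handed in at about 26.5 s of the 72 s. The interface gave no verdict, so the results below come from my own camera checks.

| Part | Height check | Level | Centring |
|---|---|---|---|
| Vial block | wrist camera read the top at 0.045 m (0.046 m expected) | slope 0.001 | about 1.8 mm off in the pocket's y |
| Spacer frame (the white one) | wrist camera read the top at 0.0604 m (0.062 m expected); that camera reads about 1 mm low | slope 0.001 | about 1.6 mm off, same direction |
| Hold-down plate, rib up | top 61–62 mm above the pocket floor (62 mm expected) | slope 0.002 | within about 0.5 mm, yaw 0.1° off the pocket |

- **Release:** Each part was lowered until the force reading showed contact, then let go. After the last release the contact force was about zero, with the fingers 0.24 m up.
- **Disagreeing readings:** The top camera gave the plate a slope of 0.014, still inside the 0.06 limit. It also saw only part of the rib. I relied on the wrist camera there, since it was closer and saw the whole rib. Several top-camera outlines taken while the fingers were in the pocket mixed in the guides or fingers, so I ignored them.
- **Not re-measured:** I kept the arm clear of the beaker, jar and vial tray but did not measure their positions again at the end.

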